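Park the counter tools on their outline mats

ROBOT

A 6-joint arm with a two-finger parallel gripper is mounted at the origin on the work surface. World frame = base frame: x ahead of the robot, y to its left, z up, the work surface at z = 0. Lengths are in mm, angles in rad, forces in N, time in s.
With the tool pointing down it reaches from about 350 to 725 mm from the base axis. Payload 4.3 kg.
Tool frame: the origin (TCP) lies at the very end of the fingers, on their centre line; the grasp point (between the pads) lies 19 mm behind it; z points along the fingers, y is the line along which they close (so a half turn about z gives the same grasp; the last joint's range is limited). The gripper opens to 85 mm and grips with 20 to 120 N. Pads are 22 mm wide; open, the fingers measure 114 mm over their backs; the gripper's body (76 mm by 85 mm) begins 54 mm behind the grasp point. The pads swing forward as they close: fully open they stand 13 mm farther back than shut.
Start: joints at [-1.296, 0.377, 0.081, 1.274, 0, 1.46], TCP at [215.854, -532.986, 231.329] pointing down, gripper open.
Joint ranges: [-2.72, 2.72], [-0.84, 1.66], [-1.02, 1.22], [-1.77, 2.12], [-1.37, 1.28], [-3.14, 3.14]. Speed limits (rad/s): [2.57, 2.57, 3.14, 3.14, 3.14, 3.14].

INTERFACE

Orientations are given as a unit quaternion [w, x, y, z].
In Python, from rig import status, vision, ticket gives the robot as it stands.
- The arm moves only by the shell command python3 -m crank 'ROWS'. ROWS is JSON, a list of rows, each a list of 3 entries, a list of its own where there are three numbers: the shift along the tool's x, y, z in mm, then the turn about the tool's z in degrees, then the opening, from -1 (shut) to 1 (fully open). A call has 1 to 12 rows; each row shifts and turns the commanded pose from where the row before left it, along the tool's axes as they then stand; what a row does not reach is not made up. A row lasts 1/8 s, in which the tool goes at most 62.5 mm and 10.7 degrees, less where a joint would pass 70% of its speed; a pose out of reach is approached as far as the arm can. A call is refused whole if a number of a shift passes 62.5 or a number of a turn 10.7, either way. A call with a gripper value outside its range is refused whole. The fingers move at their own pace and stop on an object; the grip force is fixed at half the most. Time passes only in rows, so rows that do not move let the fingers close. It gives the time, the measured TCP pose, the force, the opening and the grip force at its end, in the units of the state.
- status.read_state(): the state, without advancing time (a new reading comes with each control period).
- vision.capture(name): name is "side" or "top" or "wrist"; returns (picture, depth): 400x640x3 uint8, red, green, blue; 400x640 float32, mm along the optical axis (not along the pixel's ray), 0 where there is no reading.
- vision.calibration(name): a dict with "fx", "fy", "cx", "cy" (pixels), "k1" (the pictures are not rectified: a ray, as slopes to the right and down, at radius r is drawn at 1 + k1 r^2 times it, then the intrinsics apply), "position" and "orientation" of the camera in the world. Camera axes: x right, y down, z forward; pixel columns grow to the right and rows downward; lengths in mm; the calibration is good to about 2 mm. A picture is of the moment at which its call begins: read the wrist's pose just before it. calibration takes no time and is no camera call; for the wrist camera it gives the pose at the moment of the call.
- ticket.job_done(): hands the job in; it is judged then, once.
Trained networks look in the newest picture that a camera, given by its name, has taken for a name from the list of things; names that differ only in an ending like _2 or _b are one class to them, and where a whole thing is asked for, a point or a joint stands for the part that bears it (a point fixed in the world has none). Each returns a list of dicts, best first, with "conf" (0 to 1); they miss things now and then, are a little off and sometimes report something else, mostly with a low value. They report only what shows in the picture. A call takes as long as a camera call.
- vision.search_frame(camera, label): "box" ([left, top, width, height] as shares, 0 to 1, of the picture: columns of its width, rows of its height, round what is visible of it).
- vision.silhouettes(camera, label): "mask" (400x640 bool, what is visible of it) and "box" ([left, top, width, height] as shares, 0 to 1, of the picture: columns of its width, rows of its height, round what is visible of it).
- vision.landmark_of(camera, label): "at" ([column, row] as shares, 0 to 1, of the picture: columns of its width, rows of its height: a listed point, or the origin of a listed thing).
The state is a dict: "time_s": time; "joints": joint angles; "joint_vel": joint speeds; "joint_efforts": joint torques, N m; "tool_pos": TCP position; "orientation": TCP orientation; "wrist_force": force on the tool from outside, world axes, zero at the start; "moment": the same for the moment, N m; "grip_width": finger opening in mm; "grip_force": force on a finger pad.
Only numpy, scipy, OpenCV 4.12 (cv2) and the standard library are available. Lean on these libraries where they do the work, as an engineer would, in place of code of your own. Each camera call takes 0.05 s, during which the arm holds its last target. There are 200 camera calls.

TASK

Tidy the plan-counter table: put the stapler, the tape dispenser, the self-inking stamp and the paper-clip cup each on the black mat whose white outline has its shape and size. Set each one upright, centred in its outline and squared up with it (either way round), and let go. Leave the brass bell and the orange pencil sharpener where they are.

Things in the scene. Friction and masses are not known exactly. Their poses are not given: they have to be found in the camera images.
- stapler: Red stapler on a black base, loose, about 0.22 kg, 132 mm long (its x) by 36 mm wide (its y) by 50 mm high; slightly narrower towards the top (34 mm wide from 10 to 30 mm up, 30 mm from 30 to 48 mm up). Origin: centre of the underside; z up; x along its length.
- dispenser: Blue desk tape dispenser with a cream tape roll in its top, loose, about 0.4 kg, 100 mm long (x) by 56 mm wide (y), 62 mm high at the roll. Its solid lower body (full length and width) is 34 mm high; above, two cheeks flush to 2 mm with the long sides rise to 52 mm from x = -48 to +12 mm. Origin: centre of the underside; z up; x along its length; the steel cutter is at the +x end.
- stamp: Self-inking stamp, loose, about 0.14 kg: grey box 60 mm (x) by 38 mm (y) by 46 mm high, topped by a green press cap 44 by 30 mm, total height 64 mm. Origin: centre of the underside; z up; x along its 60 mm side.
- clip_cup: Yellow round paper-clip cup, loose, about 0.13 kg, upright cylinder 56 mm in diameter, 45 mm high, clips fixed in its black top. Origin: centre of the underside; z up; its yaw means nothing.
- stapler_mat: Mat for the stapler: black rectangle 156 x 60 mm with a long slim white outline 132 x 36 mm (inner size). Fixed to the table, top face 3 mm above the table. Origin: centre of its underside, below the centre of the outline; z up; x along the long side.
- dispenser_mat: Mat for the tape dispenser: black rectangle 124 x 80 mm with a broad white outline 100 x 56 mm (inner size). Fixed to the table, top face 3 mm above the table. Origin: centre of its underside, below the centre of the outline; z up; x along the long side.
- stamp_mat: Mat for the stamp: black rectangle 84 x 62 mm with a small white outline 60 x 38 mm (inner size). Fixed to the table, top face 3 mm above the table. Origin: centre of its underside, below the centre of the outline; z up; x along the long side.
- cup_mat: Mat for the clip cup: black disc 80 mm in diameter with a white ring, inner diameter 56 mm. Fixed to the table, top face 3 mm above the table. Origin: centre of its underside, below the centre of the outline; z up; its yaw means nothing.
- bell: Bystander: brass call bell on a black foot, loose, 60 mm in diameter, 42 mm high, standing in the middle of the work area. Not to be moved. Origin: centre of the underside; z up; its yaw means nothing.
- sharpener: Bystander: small orange pencil sharpener with a steel blade on top, loose, 34 (x) x 24 (y) x 20 mm. Not to be moved. Origin: centre of the underside; z up; A white-and-blue eraser, 12 mm high, lies on the other side of the bell; all else stands outside the work area, nearest a mug at the right edge and a pencil cup at the left.

How it is judged:
By the outcome, as a careful person would: the job done as asked, in the order asked, and still so for the second after the job is handed in, with the robot touching nothing.
It also fails if it takes over 109 s, if anything falls off the work surface, if the arm or the gripper's body presses on something with over 40 N, if the wrist force passes 120 N, or if a joint passes its speed limit or range.

## Working session

There is one attempt and no reset: what is moved stays moved. The work goes in short steps, Python scripts to look and compute and a shell command to move; the robot and the scene stay as the last step left them, time stands still between calls to the robot, and variables do not carry over. Pictures are saved under pics/ and viewed, at most 14 in all, crops included, and the job is handed in when it is done.

```bash
ls; mkdir -p pics
python3 - <<'E'
from rig import status, vision
import cv2
print(status.read_state())
for n in("top","side"):
    p,d=vision.capture(n); cv2.imwrite(f"pics/{n}0.png",p[:,:,::-1]); print(n,vision.calibration(n))
E
```

```text
pics
{'time_s': 0.0, 'joints': array([-1.29629308e+00,  3.78101952e-01,  7.96300601e-02,  1.27438255e+00,
       -3.06800784e-05,  1.46047692e+00]), 'joint_vel': array([ 3.20078043e-04, -8.32999750e-05,  1.47027513e-03, -9.59442332e-05,
        8.45986528e-04,  3.69237511e-04]), 'joint_efforts': array([ 4.15330942e-04, -4.63609242e+01,  2.69870871e+01,  2.10781954e-02,
       -7.16162481e-05,  8.39615865e-06]), 'tool_pos': array([ 215.66137808, -532.32438766,  230.34027356]), 'orientation': array([-1.02433545e-03,  9.81545457e-01,  1.91226191e-01, -9.96709369e-05]), 'wrist_force': array([ 0.59672446, -0.69526132,  0.11720523]), 'moment': array([-0.02852005, -0.0273107 ,  0.01013515]), 'grip_force': 0.0, 'grip_width': 85.1533352895955}
top {'fx': 463.84218329474083, 'fy': 463.84218329474083, 'cx': 328.8020309827958, 'cy': 193.88153886370438, 'k1': -0.11329684158274482, 'position': array([ 404.71115031,   -5.84318721, 1141.0057089 ]), 'orientation': array([-0.0345724 ,  0.71571848, -0.69621052,  0.04292674])}
side {'fx': 384.0223111990342, 'fy': 384.0223111990342, 'cx': 318.5854417956538, 'cy': 202.62608543916488, 'k1': 0.0013100862116384251, 'position': array([ 160.30287835, -450.76597524,  640.05621664]), 'orientation': array([-0.35150763,  0.86691877, -0.32437189,  0.14027511])}
```

View pics/top0.png

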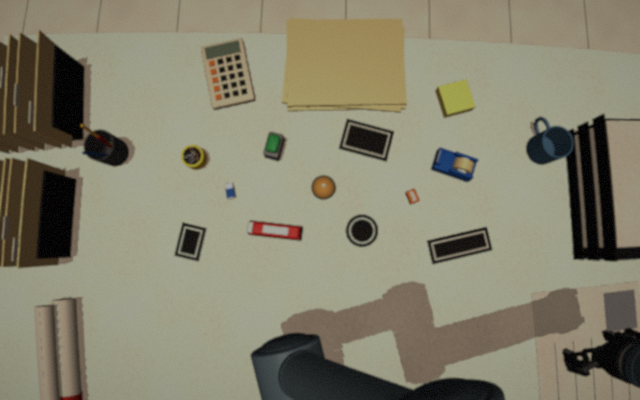

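View pics/side0.png

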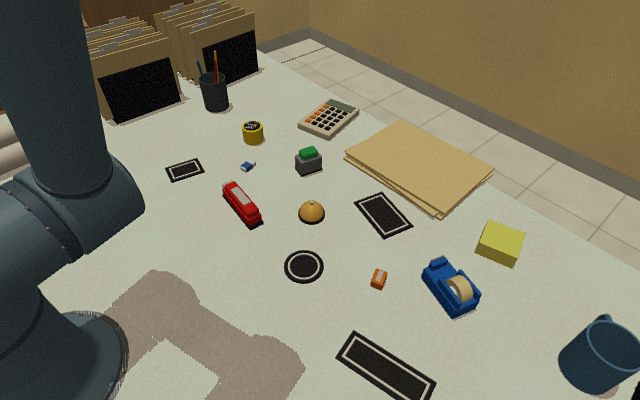

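The top view shows the stapler at (275,231), dispenser (455,164), stamp (274,146), cup (194,157), bell (323,187) and sharpener (412,196). The mats are at: stapler (459,245), dispenser (367,140), stamp (190,242), cup (362,231). The side view shows all of them clear of each other; next I measure from both views.

```bash
cat > h.py <<'E'
import numpy as np, cv2
from scipy.spatial.transform import Rotation as R
from rig import status, vision
def pose(c): 
    q=c["orientation"]; return R.from_quat([q[1],q[2],q[3],q[0]]).as_matrix(), np.array(c["position"])
def rays(c,uv):
    K=np.array([[c["fx"],0,c["cx"]],[0,c["fy"],c["cy"]],[0,0,1.]])
    s=cv2.undistortPoints(np.array(uv,float).reshape(-1,1,2),K,np.array([c["k1"],0,0,0.])).reshape(-1,2)
    return np.c_[s,np.ones(len(s))]
def cloud(c,d,m):
    v,u=np.nonzero(m&(d>0)); r=rays(c,np.c_[u,v]); M,t=pose(c)
    return (r*d[v,u][:,None])@M.T+t
def onplane(c,uv,z):
    M,t=pose(c); w=rays(c,uv)@M.T; return t+w*((z-t[2])/w[:,2])[:,None]
def rect(P):
    (c,(w,h),a)=cv2.minAreaRect(P[:,:2].astype(np.float32))
    if w<h: w,h,a=h,w,a+90
    return np.round(c,1),round(w,1),round(h,1),round((a+90)%180-90,1)
def look(cam,names):
    p,d=vision.capture(cam); c=vision.calibration(cam); out={}
    for n in names:
        s=vision.silhouettes(cam,n)
        if not s: print(cam,n,"none"); continue
        P=cloud(c,d,s[0]["mask"]); z=np.percentile(P[:,2],[5,50,95])
        print(cam,n,round(s[0]["conf"],2),"z",z.round(1),"all",*rect(P))
        out[n]=(s[0]["mask"],P)
    return p,d,c,out
E
python3 - <<'E'
from h import *
N=["stapler","dispenser","stamp","clip_cup","stapler_mat","dispenser_mat","stamp_mat","cup_mat","bell","sharpener"]
for cam in("top","side"): look(cam,N)
from rig import vision
c=vision.calibration("wrist");M,t=pose(c);print(c,M.round(3))
E
```

```text
top stapler 0.58 z [10.4 46.2 51.3] all [437.7 111.2] 130.4 36.2 85.3
top dispenser 0.83 z [10.9 37.  60.5] all [ 607.2 -329.9] 115.0 56.5 71.8
top stamp 0.8 z [ 6.5 47.3 65.5] all [642.7 123.6] 58.9 44.4 -12.6
top clip_cup 0.85 z [ 7.1 44.6 48.5] all [607.5 323. ] 70.4 57.0 -75.1
top stapler_mat 0.82 z [-1.   2.8  6.3] all [ 411.4 -344.6] 158.7 61.9 -75.5
top dispenser_mat 0.64 z [-0.7  2.9  6.7] all [ 671.1 -107.5] 121.8 79.1 76.8
top stamp_mat 0.94 z [-0.5  3.1  6.6] all [403.2 321.5] 82.6 63.7 -11.7
top cup_mat 0.87 z [-0.6  3.1  6.4] all [ 443.6 -100.5] 73.8 72.1 1.4
top bell 0.79 z [ 3.9 23.9 35.3] all [546.9  -1.7] 59.2 56.9 1.6
top sharpener 0.7 z [15.4 19.7 23.3] all [ 529.5 -221.8] 30.2 22.1 22.1
side stapler none
side dispenser 0.89 z [ 7.3 35.6 60.6] all [ 628.3 -316.3] 128.7 92.7 73.9
side stamp 0.81 z [ 6.6 40.9 64.1] all [662.  148.7] 128.5 65.8 52.8
side clip_cup 0.75 z [ 5.8 37.6 47.2] all [606.1 312.6] 53.9 50.1 -9.8
side stapler_mat 0.92 z [1.8 3.6 5.4] all [ 411.4 -344.4] 155.8 63.0 -76.6
side dispenser_mat 0.73 z [1.5 3.5 5.4] all [ 668.3 -107.7] 126.0 81.1 76.9
side stamp_mat 0.71 z [1.2 3.4 5.4] all [401.6 323.4] 83.7 68.5 -10.7
side cup_mat 0.59 z [1.4 3.5 5.5] all [ 441.9 -100.6] 81.2 77.4 -9.7
side bell 0.63 z [ 3.1 21.4 34.5] all [541.3  -7.5] 58.9 48.9 -38.0
side sharpener 0.83 z [ 5.5 19.6 22.3] all [ 526.2 -222.2] 33.5 25.4 24.0
{'fx': 299.34898589601244, 'fy': 299.34898589601244, 'cx': 320.83033808052977, 'cy': 197.53201217872856, 'k1': -0.03310940512351543, 'position': array([ 291.31682847, -502.20223886,  373.45349118]), 'orientation': array([ 0.13415775,  0.81835213, -0.55159115, -0.08971452])} [[ 0.375 -0.879 -0.295]
 [-0.927 -0.355 -0.121]
 [ 0.001  0.319 -0.948]]
```

```bash
cat >> h.py <<'E'
def need(x,y,z,yaw,s=None):
    "tool-axis shift and turn (deg) from the measured pose to x,y,z with tool x at world angle yaw (turn applied first)"
    s=s or status.read_state(); q=s["orientation"]; M=R.from_quat([q[1],q[2],q[3],q[0]]).as_matrix()
    now=np.degrees(np.arctan2(M[1,0],M[0,0])); turn=-((yaw-now+180)%360-180); a=np.radians(yaw)
    d=np.array([x,y,z])-s["tool_pos"]
    print("t",round(s["time_s"],2),"tcp",s["tool_pos"].round(1),"yaw",now.round(1),"w",round(s["grip_width"],1),"| turn",turn.round(1),
     "then shift",np.round([d[0]*np.cos(a)+d[1]*np.sin(a),d[0]*np.sin(a)-d[1]*np.cos(a),-d[2]],1),"q6",s["joints"][5].round(2))
E
python3 -m crank '[[[0,0,0],-10.5,1],[[0,0,0],-10.5,1],[[0,0,0],-10.5,1],[[0,0,0],-10.5,1],[[0,0,0],-10.5,1],[[0,0,0],-10.5,1]]'
python3 -m crank '[[[30,12,0],0,1],[[48,12,0],0,1],[[48,12,0],0,1],[[48,12,0],0,1],[[48,12,0],0,1],[[48,12,0],0,1],[[48,12,0],0,1],[[48,12,0],0,1],[[48,12,0],0,1],[[48,12,0],0,1],[[48,12,0],0,1],[[48,12,0],0,1]]'
python3 -m crank '[[[48,12,0],0,1],[[48,10,0],0,1],[[6,0,0],0,1],[[0,0,0],0,1],[[0,0,0],0,1]]'
python3 - <<'E'
from h import *
need(437.7,111,60,85)
p,d,c,o=look("wrist",["stapler"]); cv2.imwrite("pics/w1.png",p[:,:,::-1])
E
```

```text
time_s: 1.95
tool_pos: [215.9, -533.0, 231.3]
orientation: [0.0, 0.735, 0.678, -0.0]
wrist_force: [0.3, 0.0, -0.9]
grip_width: 85.6
grip_force: 0.0
time_s: 3.45
tool_pos: [408.0, 12.1, 231.6]
orientation: [0.0, 0.737, 0.676, 0.0]
wrist_force: [0.3, -0.6, -0.6]
grip_width: 85.4
grip_force: 0.0
time_s: 4.08
tool_pos: [437.9, 109.2, 231.3]
orientation: [0.0, 0.738, 0.675, -0.0]
wrist_force: [-0.2, -0.4, -0.4]
grip_width: 85.4
grip_force: 0.0
t 4.08 tcp [437.9 109.2 231.3] yaw 85.0 w 85.4 | turn -0.0 then shift [  1.8  -0.4 171.3] q6 1.76
wrist stapler 0.91 z [27.7 47.1 49.8] all [433.5 114.4] 126.5 36.0 85.3
```

View pics/w1.png

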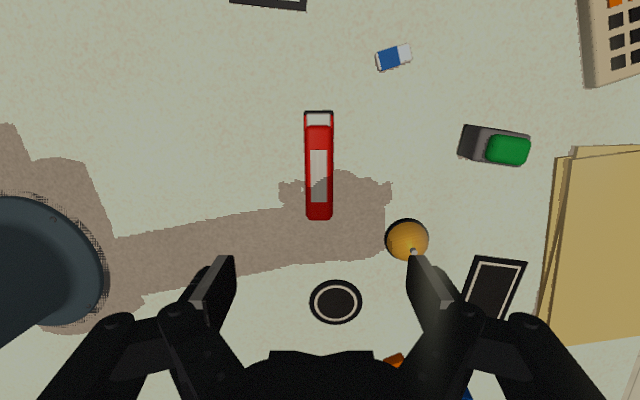

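Wrist view: stapler upright at (319,165) between the fingers' lines, with the stamp at (495,145), the bell at (407,240) and the cup mat at (335,300), all clear of the stapler.

```bash
cat >> h.py <<'E'
def near(cam,xy,r,bands,yaw=None,pd=None):
    "rectangles of all points within r of xy in height bands"
    p,d=pd or vision.capture(cam); c=vision.calibration(cam); P=cloud(c,d,d>0)
    P=P[np.hypot(P[:,0]-xy[0],P[:,1]-xy[1])<r]; res=[]
    for a,b in bands:
        Q=P[(P[:,2]>a)&(P[:,2]<b)]
        if len(Q)<20: continue
        res.append(rect(Q)); print(cam,(a,b),len(Q),*res[-1],"zmed",np.median(Q[:,2]).round(1))
        if yaw is not None:
            u=np.array([np.cos(np.radians(yaw)),np.sin(np.radians(yaw))]); v=np.array([-u[1],u[0]])
            L=np.percentile(Q[:,:2]@u,[1,99]); W=np.percentile(Q[:,:2]@v,[1,99])
            print("   ext",L.round(1),W.round(1),"ctr",(u*L.mean()+v*W.mean()).round(1))
    return P
E
python3 - <<'E'
from h import *
B=[(7,70),(25,70),(40,70)]
for cam in("wrist","top","side"): near(cam,(437,112),85,B,85.3)
near("wrist",(443,-100),48,[(1,5.5)])
E
```

```text
wrist (7, 70) 3167 [434.5 113.8] 126.3 34.2 85.3 zmed 47.0
   ext [ 89.6 211. ] [-440.6 -407.4] ctr [434.9 115.1]
wrist (25, 70) 3073 [434.4 112.9] 124.6 33.8 85.6 zmed 47.1
   ext [ 89.6 209.3] [-440.6 -407.4] ctr [434.8 114.2]
wrist (40, 70) 2686 [434.7 113.7] 122.7 30.1 85.2 zmed 47.4
   ext [ 89.7 208.2] [-438.8 -409.3] ctr [434.9 113.7]
top (7, 70) 391 [421.   80.9] 72.8 64.9 -17.6 zmed 46.0
   ext [ 82.5 145.3] [-443.9 -409.6] ctr [434.7  78.5]
top (25, 70) 353 [435.3  81.2] 62.2 33.8 85.3 zmed 46.4
   ext [ 86.  143.9] [-443.8 -410.6] ctr [435.2  79.6]
top (40, 70) 295 [435.3  81.4] 58.9 29.7 85.4 zmed 47.3
   ext [ 88.2 143.9] [-441.6 -412.5] ctr [435.2  80.6]
side (7, 70) 972 [433.7 110.2] 130.8 34.5 86.2 zmed 42.8
   ext [ 81.7 207.3] [-439.3 -407.2] ctr [433.7 109.3]
side (25, 70) 745 [434.  111.5] 126.8 32.5 85.9 zmed 46.6
   ext [ 84.8 207.4] [-438.4 -407.7] ctr [433.6 110.9]
side (40, 70) 537 [435.3 112.5] 124.7 30.7 85.5 zmed 47.7
   ext [ 86.7 207. ] [-438.  -409.7] ctr [434.4 111.6]
wrist (1, 5.5) 1930 [ 442.9 -100.9] 91.0 89.6 -2.2 zmed 3.2
```

```bash
python3 -m crank '[[[2,-3.5,30],0,1],[[0,0,45],0,1],[[0,0,45],0,1],[[0,0,45],0,1],[[0,0,35],0,1],[[0,0,15],0,1],[[0,0,8],0,1],[[0,0,0],0,1],[[0,0,0],0,0]]'
python3 -m crank '[[[0,0,0],0,-1],[[0,0,0],0,-1],[[0,0,0],0,-1],[[0,0,0],0,-1],[[0,0,0],0,-1],[[0,0,0],0,-1]]'
```

```text
time_s: 5.5
tool_pos: [435.8, 112.5, 9.1]
orientation: [0.001, 0.737, 0.676, 0.001]
wrist_force: [-0.4, 0.2, -0.2]
grip_width: 69.4
grip_force: 0.0
time_s: 6.25
tool_pos: [435.6, 112.6, 9.2]
orientation: [0.0, 0.737, 0.676, 0.001]
wrist_force: [-2.1, 0.3, 5.8]
grip_width: 33.1
grip_force: 74.3
```

```bash
python3 -m crank '[[[0,0,-20],0,-1],[[0,0,-40],0,-1],[[0,0,-40],0,-1],[[0,0,-40],-6.5,-1],[[0,0,-30],-6.5,-1],[[0,0,0],-6.5,-1],[[-20,-5,0],0,-1],[[-40,-10,0],0,-1],[[-45,-11,0],0,-1],[[-45,-11,0],0,-1],[[-45,-11,0],0,-1],[[-45,-11,0],0,-1]]'
python3 -m crank '[[[-45,-12,0],0,-1],[[-45,-12,0],0,-1],[[-45,-12,0],0,-1],[[-45,-12,0],0,-1],[[-45,-12,0],0,-1],[[-45,-12,0],0,-1],[[-37,-9,0],0,-1],[[0,0,0],0,-1],[[0,0,0],0,-1]]'
python3 - <<'E'
from h import *
need(411,-344.5,12,104.5)
p,d,c,o=look("wrist",["stapler","stapler_mat"]); cv2.imwrite("pics/w2.png",p[:,:,::-1])
E
```

```text
time_s: 7.75
tool_pos: [437.5, -135.9, 178.1]
orientation: [-0.0, 0.612, 0.791, 0.0]
wrist_force: [0.7, 0.1, -2.6]
grip_width: 33.0
grip_force: 72.9
time_s: 8.88
tool_pos: [436.4, -451.2, 177.7]
orientation: [-0.001, 0.612, 0.791, 0.0]
wrist_force: [0.4, 0.0, -2.2]
grip_width: 32.3
grip_force: 72.8
t 8.88 tcp [ 436.4 -451.2  177.7] yaw 104.5 w 32.3 | turn 0.0 then shift [109.7   2.1 165.7] q6 0.41
wrist stapler 0.84 z [178.9 215.6 218.3] all [ 436.1 -430.9] 99.2 70.8 -55.0
wrist stapler_mat 0.9 z [1.7 3.1 4.4] all [ 409.8 -346.5] 123.0 62.5 -75.8
```

View pics/w2.png

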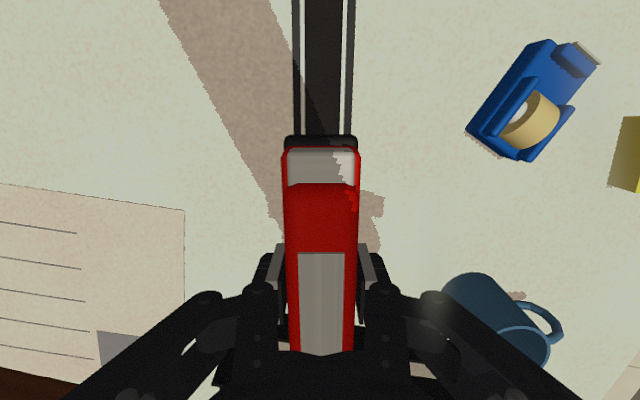

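Stapler held level at (320,240), its front end at row 135; the mat runs straight ahead of it (columns 293–353), the far end is out of view.

```bash
cat >> h.py <<'E'
def toolcloud(cam="wrist"):
    s=status.read_state(); p,d=vision.capture(cam); c=vision.calibration(cam)
    P=cloud(c,d,np.ones_like(d,bool)&(d>0)); rgb=p[d>0].astype(int)
    return s,P,rgb
E
python3 - <<'E'
from h import *
s,P,rgb=toolcloud()
a=np.radians(104.5);u=np.array([np.cos(a),np.sin(a)]);v=np.array([np.sin(a),-np.cos(a)])
D=P[:,:2]-s["tool_pos"][:2]; T=np.c_[D@u,D@v,P[:,2]]
m=(T[:,2]>1)&(T[:,2]<6)&(abs(T[:,1])<60)&(T[:,0]>20)
w=m&(rgb.min(1)>110); b=m&(rgb.max(1)<70)
Q=T[b]; print("black x",np.percentile(Q[:,0],[1,99]))
for x in range(50,130,15):
    q=T[b&(abs(T[:,0]-x)<5)]; print(x,len(q),np.percentile(q[:,1],[1,99]).round(1),np.percentile(q[:,1],[1,99]).mean().round(1))
for lo,hi in((150,170),(170,185),(185,200),(200,225)):
    q=T[(T[:,2]>lo)&(T[:,2]<hi)&(abs(T[:,1])<30)&(T[:,0]>25)]
    if len(q): print("st",lo,hi,len(q),"x",np.percentile(q[:,0],[50,99]).round(1))
q=T[(T[:,2]>205)&(abs(T[:,1])<22)&(T[:,0]>20)&(rgb[:,0]>80)]; print(rect(q))
for x in(25,35,45,55):
    k=q[abs(q[:,0]-x)<4]; print(x,np.percentile(k[:,1],[1,99]).round(1),np.percentile(k[:,1],[1,99]).mean().round(1))
print(np.percentile(q,[1,99],axis=0).round(1))
E
```

```text
black x [ 47.16870639 167.56675831]
50 409 [-28.6  28.8] 0.1
65 474 [-29.2  29.4] 0.1
80 518 [-28.8  28.9] 0.0
95 510 [-28.4  29.4] 0.5
110 526 [-28.1  29.8] 0.9
125 568 [-27.8  29.5] 0.9
st 170 185 948 x [62.4 64.7]
st 185 200 577 x [54.1 62.6]
st 200 225 7344 x [45.2 62.6]
(array([41.4, -0.6]), 42.9, 30.2, -0.0)
25 [-15.1  13.9] -0.6
35 [-15.2  13.9] -0.6
45 [-14.9  13.4] -0.7
55 [-13.3  11.9] -0.7
[[ 20.5 -14.8 207.8]
 [ 62.4  13.6 218.9]]
```

```bash
python3 -m crank '[[[20,1.5,0],0.6,-1],[[40,0,0],0,-1],[[36,0,20],0,-1],[[15,0,35],0,-1],[[0,0,40],0,-1],[[0,0,35],0,-1],[[0,0,20],0,-1],[[0,0,8],0,-1],[[0,0,4],0,-1],[[0,0,2],0,-1],[[0,0,0],0,-1]]'
python3 - <<'E'
from h import *
need(411,-344.5,12,104.5)
E
```

```text
time_s: 10.45
tool_pos: [411.7, -344.5, 15.0]
orientation: [0.001, 0.616, 0.788, -0.0]
wrist_force: [-0.3, 0.0, -1.6]
grip_width: 32.7
grip_force: 72.9
t 10.45 tcp [ 411.7 -344.5   15. ] yaw 104.0 w 32.7 | turn -0.5 then shift [ 0.2 -0.7  3. ] q6 0.51
```

```bash
python3 -m crank '[[[0,0,1.5],0,-1],[[0,0,1.2],0,-1],[[0,0,0],0,-1],[[0,0,0],0,0],[[0,0,0],0,1],[[0,0,0],0,1],[[0,0,0],0,1],[[0,0,-30],0,1],[[0,0,-60],0,1],[[0,0,-60],0,1],[[0,0,-60],0,1],[[0,0,0],0,1]]'
cat >> h.py <<'E'
def matfit(P,rgb,xy,dims,yaw0,zr=(0.5,6.5)):
    "outer edge of a black mat: fit from black points near the mat plane"
    u=np.array([np.cos(np.radians(yaw0)),np.sin(np.radians(yaw0))]); v=np.array([-u[1],u[0]])
    D=P[:,:2]-xy; X=D@u; Y=D@v
    m=(abs(X)<dims[0]/2+12)&(abs(Y)<dims[1]/2+12)&(P[:,2]>zr[0]-3)&(P[:,2]<zr[1])&(rgb.max(1)<75)
    print("mat",m.sum(),*rect(P[m])); return P[m]
E
python3 - <<'E'
from h import *
s,P,rgb=toolcloud(); need(411,-344.5,12,104.5,s)
matfit(P,rgb,(411,-344.5),(156,60),104)
for lo,hi in((15,70),(40,70)):
    q=P[(P[:,2]>lo)&(P[:,2]<hi)&(np.hypot(P[:,0]-411,P[:,1]+344)<85)]; print(lo,rect(q))
p,d=vision.capture("wrist"); cv2.imwrite("pics/w3.png",p[:,:,::-1])
E
```

```text
time_s: 11.95
tool_pos: [413.8, -346.7, 227.3]
orientation: [0.006, 0.616, 0.788, -0.001]
wrist_force: [-0.0, -1.1, 0.2]
grip_width: 85.1
grip_force: 0.0
t 11.95 tcp [ 413.8 -346.7  227.3] yaw 104.0 w 85.1 | turn -0.5 then shift [  2.8  -2.2 215.3] q6 0.51
mat 1716 [ 408.  -343.6] 156.1 59.3 -76.0
15 (array([ 408.5, -342.1]), 123.8, 34.1, -76.2)
40 (array([ 408.2, -341.8]), 123.1, 29.6, -75.4)
```

View pics/w3.png

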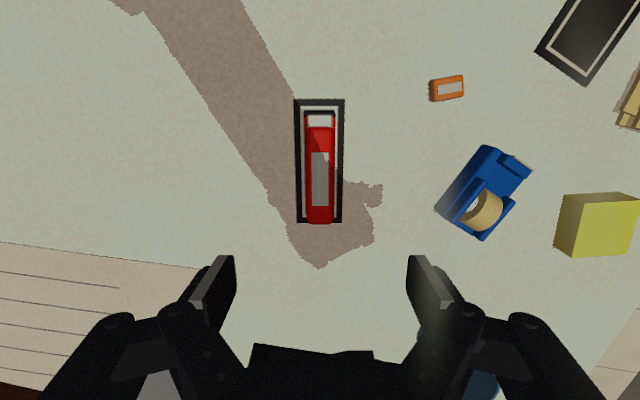

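Stapler stands inside its outline at (320,165), white line visible on both sides and beyond its front end. The dispenser at (490,195) is next.

Run:
```python
from h import *
for cam in("wrist","top","side"): near(cam,(607,-330),75,[(8,70),(8,32),(30,38),(40,70)],72)
```

```text
wrist (8, 70) 5057 [ 606.4 -324.1] 100.2 57.5 72.1 zmed 38.9
   ext [-168.7  -72.2] [-702.4 -649. ] ctr [ 605.4 -323.4]
wrist (8, 32) 1844 [ 606.4 -324.2] 100.1 57.5 72.1 zmed 30.1
   ext [-169.9  -72.9] [-702.9 -648.7] ctr [ 605.2 -324.3]
wrist (30, 38) 1574 [ 606.6 -324.4] 98.4 55.9 72.2 zmed 31.8
   ext [-168.8  -73.5] [-702.3 -650.2] ctr [ 605.7 -324.2]
wrist (40, 70) 2469 [ 607.1 -323.2] 98.0 53.0 72.1 zmed 49.2
   ext [-166.6  -71.8] [-702.5 -651.4] ctr [ 607.  -322.5]
top (8, 70) 1028 [ 608.8 -324.5] 101.9 57.9 72.5 zmed 40.1
   ext [-168.6  -71.2] [-706.  -651.8] ctr [ 608.6 -323.8]
top (8, 32) 232 [ 608.8 -324.7] 101.4 57.9 72.5 zmed 29.1
   ext [-170.9  -71.3] [-707.9 -651.2] ctr [ 608.8 -325.2]
top (30, 38) 357 [ 609.6 -324.8] 100.7 56.2 72.6 zmed 33.4
   ext [-169.7  -70.9] [-706.8 -652.1] ctr [ 609.  -324.4]
top (40, 70) 514 [ 610.1 -323.3] 98.8 53.5 72.8 zmed 51.0
   ext [-166.5  -71.8] [-705.9 -654.2] ctr [ 610.  -323.5]
side (8, 70) 1787 [ 606.5 -328.3] 92.8 56.2 72.3 zmed 38.5
   ext [-170.7  -82.9] [-704.5 -651. ] ctr [ 605.3 -330. ]
side (8, 32) 437 [ 606.5 -328.3] 92.8 56.2 72.3 zmed 21.3
   ext [-171.1  -95.2] [-703.5 -650.5] ctr [ 602.7 -335.8]
side (30, 38) 520 [ 606.7 -328. ] 92.2 55.9 72.2 zmed 33.9
   ext [-170.1  -82.6] [-705.2 -651.2] ctr [ 606.  -329.7]
side (40, 70) 859 [ 606.9 -329.2] 86.7 53.2 72.0 zmed 51.7
   ext [-168.2  -83.4] [-704.2 -653. ] ctr [ 606.5 -329.4]
```

```bash
python3 -m crank '[[[0,0,0],10.6,1],[[0,0,0],10.6,1],[[0,0,0],10.6,1],[[10,25,0],0,1],[[18,42,0],0,1],[[18,42,0],0,1],[[18,42,0],0,1],[[9,25.8,30],0,1],[[0,0,45],0,1],[[0,0,40],0,1],[[0,0,20],0,1],[[0,0,0],0,1]]'
python3 - <<'E'
from h import *
need(604.5,-332,3,72.2)
E
```

```text
time_s: 13.7
tool_pos: [599.2, -326.9, 82.3]
orientation: [-0.004, 0.808, 0.589, -0.001]
wrist_force: [-0.6, 0.1, 0.1]
grip_width: 85.3
grip_force: 0.0
t 13.7 tcp [ 599.2 -326.9   82.3] yaw 72.1 w 85.3 | turn -0.1 then shift [-3.2  6.6 79.3] q6 1.29
```

```bash
python3 -m crank '[[[-3.2,6.6,0],0,1],[[0,0,30],0,1],[[0,0,30],0,1],[[0,0,14],0,1],[[0,0,5],0,1],[[0,0,0],0,1],[[0,0,0],0,-1],[[0,0,0],0,-1],[[0,0,0],0,-1],[[0,0,0],0,-1],[[0,0,0],0,-1]]'
python3 - <<'E'
from h import *
need(604.5,-332,3,72.2)
E
```

```text
time_s: 15.08
tool_pos: [608.0, -334.5, 9.2]
orientation: [0.001, 0.808, 0.589, 0.0]
wrist_force: [-0.1, 0.1, 5.6]
grip_width: 54.9
grip_force: 66.7
t 15.07 tcp [ 608.  -334.5    9.2] yaw 72.2 w 54.9 | turn -0.0 then shift [ 1.3 -4.1  6.2] q6 1.29
```

```bash
python3 -m crank '[[[0,0,-15],0,-1],[[0,0,-30],0,-1],[[0,0,-45],0,-1],[[0,0,-45],-4.6,-1],[[0,0,-20],0,-1],[[25,2,0],0,-1],[[35,3,0],0,-1],[[30,2,0],0,-1],[[15,1.4,0],0,-1],[[0,0,0],0,-1],[[0,0,0],0,-1],[[0,0,0],0,-1]]'
python3 - <<'E'
from h import *
s,P,rgb=toolcloud(); need(670,-107.5,12,76.8,s)
matfit(P,rgb,(670,-107.5),(124,80),76.8)
q=s["orientation"];M=R.from_quat([q[1],q[2],q[3],q[0]]).as_matrix(); T=(P-s["tool_pos"])@M
np.save("T.npy",T); np.save("rgb.npy",rgb)
blue=(rgb[:,2]>rgb[:,0]+25)
for lo,hi in((-10,60),(-30,5),(-60,-10)):
    k=T[blue&(T[:,2]<-lo if 0 else blue)&(T[:,2]>lo)&(T[:,2]<hi)&(abs(T[:,1])<45)&(T[:,0]>5)&(T[:,0]<90)]
    if len(k)>20: print(lo,hi,len(k),rect(k),np.percentile(k,[1,99],axis=0).round(1))
p,d=vision.capture("wrist"); cv2.imwrite("pics/w4.png",p[:,:,::-1])
E
```

```text
time_s: 16.58
tool_pos: [639.1, -234.7, 162.5]
orientation: [0.0, 0.784, 0.62, -0.0]
wrist_force: [0.4, 0.3, -2.6]
grip_width: 55.0
grip_force: 65.9
t 16.57 tcp [ 639.1 -234.7  162.5] yaw 76.7 w 55.0 | turn -0.1 then shift [130.9   1.  150.5] q6 1.36
mat 8008 [ 665.1 -120.9] 95.7 79.3 76.7
-10 60 506 (array([47.5, 12.6]), 73.6, 33.2, -50.0) [[ 58.5 -25.1  -9.9]
 [ 59.5  24.6   4.2]]
-30 5 10771 (array([32.2,  0.2]), 59.6, 54.6, 89.6) [[  7.3 -27.2 -29.1]
 [ 59.4  26.2   0.3]]
-60 -10 14905 (array([32.2, -0.5]), 58.3, 54.7, 89.6) [[  6.2 -27.  -42.9]
 [ 59.3  26.  -13.3]]
```

View pics/w4.png

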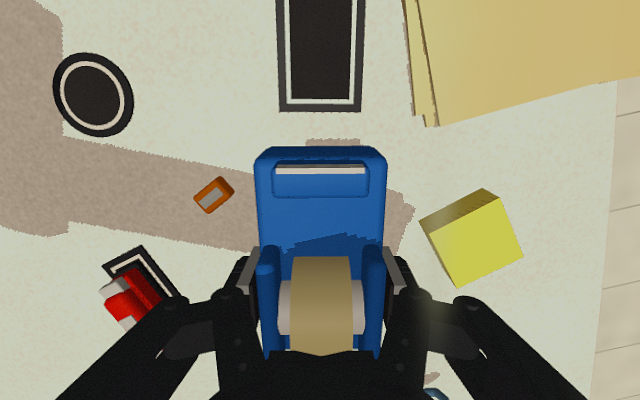

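Dispenser held squarely, front edge at row 147; its mat ahead with its near edge at row 111 and sides at columns 278–364.

Run:
```python
from h import *
T=np.load("T.npy");rgb=np.load("rgb.npy"); zm=162.5-3
m=(abs(T[:,2]-zm)<5)&(rgb.max(1)<75)&(abs(T[:,1])<55)&(T[:,0]>55)
k=T[m]; print(np.percentile(k,[.5,50,99.5],axis=0).round(1),rect(k))
for x in range(75,165,12):
    q=k[abs(k[:,0]-x)<5]
    if len(q): e=np.percentile(q[:,1],[.5,99.5]); print(x,e.round(1),e.mean().round(2))
for y in range(-30,35,12):
    q=k[abs(k[:,1]-y)<5]; print(y,np.percentile(q[:,0],.5).round(1))
b=T[(rgb[:,2]>rgb[:,0]+25)&(T[:,2]>-30)&(abs(T[:,1])<35)&(T[:,0]<80)&(T[:,0]>10)]
for x in range(25,60,8):
    q=b[abs(b[:,0]-x)<4]; e=np.percentile(q[:,1],[1,99]); print("o",x,e.round(1),e.mean().round(2))
for y in range(-20,25,10):
    q=b[abs(b[:,1]-y)<4]; print(y,np.percentile(q[:,0],99).round(1))
```

```text
[[ 69.1 -40.1 157.5]
 [121.5  -1.  159.5]
 [163.9  38.  161.6]] (array([116.8,  -1. ]), 95.7, 79.3, -0.0)
75 [-39.9  37.7] -1.12
87 [-40.3  38.1] -1.12
99 [-39.8  37.7] -1.05
111 [-40.2  38.1] -1.04
123 [-39.8  38.1] -0.82
135 [-40.1  38.2] -1.0
147 [-40.1  37.6] -1.24
159 [-40.  38.] -0.98
-30 69.9
-18 69.9
-6 69.9
6 69.0
18 69.0
30 69.0
o 25 [-27.1  26.3] -0.38
o 33 [-27.1  26.1] -0.49
o 41 [-27.2  26.3] -0.43
o 49 [-27.7  26.8] -0.46
o 57 [-26.8  25.7] -0.54
-20 59.2
-10 59.3
0 59.4
10 59.4
20 59.5
```

```bash
python3 -m crank '[[[20,-0.5,0],0,-1],[[35,0,0],0,-1],[[35,0,0],0,-1],[[22,0,10],0,-1],[[10,0,30],0,-1],[[0,0,40],0,-1],[[0,0,35],0,-1],[[0,0,20],0,-1],[[0,0,8],0,-1],[[0,0,3],0,-1],[[0,0,0],0,-1],[[0,0,0],0,-1]]'
python3 - <<'E'
from h import *
need(668.4,-115.8,12,76.8)
E
```

```text
time_s: 18.18
tool_pos: [667.9, -115.0, 17.8]
orientation: [0.001, 0.784, 0.621, 0.001]
wrist_force: [0.3, -1.3, -3.4]
grip_width: 54.7
grip_force: 65.6
t 18.18 tcp [ 667.9 -115.    17.8] yaw 76.7 w 54.7 | turn -0.1 then shift [-0.7  0.7  5.8] q6 1.54
```

```bash
python3 -m crank '[[[-1.3,-1,2.5],0,-1],[[0,0,1.5],0,-1],[[0,0,1],0,-1],[[0,0,0],0,-1]]'
python3 - <<'E'
from h import *
need(666.6,-116,12,76.8); print(status.read_state()["wrist_force"])
E
```

```text
time_s: 18.68
tool_pos: [665.6, -115.9, 12.2]
orientation: [0.0, 0.784, 0.621, -0.0]
wrist_force: [-3.3, 0.1, 2.9]
grip_width: 54.8
grip_force: 66.3
t 18.68 tcp [ 665.6 -115.9   12.2] yaw 76.7 w 54.8 | turn -0.1 then shift [0.1 1.  0.2] q6 1.54
[-3.3437478   0.11443086  2.9264326 ]
```

```bash
python3 -m crank '[[[0,0.7,0],0,-1],[[0,0,0],0,0],[[0,0,0],0,1],[[0,0,0],0,1],[[0,0,0],0,1],[[0,0,-30],0,1],[[0,0,-50],0,1],[[0,0,-60],0,1],[[0,0,-40],0,1],[[0,0,0],0,1],[[0,0,0],0,1]]'
python3 - <<'E'
from h import *
for cam in("wrist","top"):
    s,P,rgb=toolcloud(cam); need(666,-116,12,76.8,s)
    matfit(P,rgb,(669,-107.5),(124,80),76.8)
    for lo,hi in((12,70),(33,42)):
        q=P[(P[:,2]>lo)&(P[:,2]<hi)&(np.hypot(P[:,0]-669,P[:,1]+107)<75)]; print(lo,rect(q))
    p,d=vision.capture(cam); cv2.imwrite(f"pics/{cam}5.png",p[:,:,::-1])
E
```

```text
time_s: 20.05
tool_pos: [666.3, -115.9, 190.9]
orientation: [-0.0, 0.784, 0.621, -0.0]
wrist_force: [0.5, -0.5, -1.4]
grip_width: 85.1
grip_force: 0.0
t 20.05 tcp [ 666.3 -115.9  190.9] yaw 76.7 w 85.1 | turn -0.1 then shift [ -0.2  -0.3 178.9] q6 1.54
mat 1779 [ 667.1 -108.5] 125.2 79.9 76.5
12 (array([ 666.4, -105.9]), 98.9, 56.0, 77.1)
33 (array([ 666.4, -106.1]), 98.6, 55.2, 76.9)
t 20.15 tcp [ 665.4 -115.7  189.6] yaw 76.7 w 85.4 | turn -0.1 then shift [ -0.2   0.7 177.6] q6 1.54
mat 32 [684.  -52.7] 73.0 5.3 -14.0
12 (array([688.5, -60. ]), 8.5, 0.0, -16.2)
33 (array([0., 0.]), 0.0, 0.0, 0.0)
```

View pics/wrist5.png

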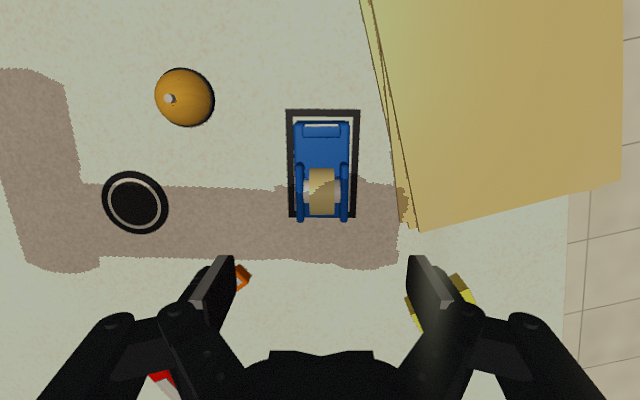

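Dispenser stands inside its outline at (322,165), black margin all round; the bell at (185,97) untouched. Now to the stamp.

```bash
python3 -m crank '[[[25,-8,0],0,1],[[40,-14,0],0,1],[[45,-16,0],0,1],[[45,-16,0],0,1],[[45,-16,0],0,1],[[27,-10,0],0,1],[[0,0,0],-10,1],[[0,0,0],-10,1],[[0,0,0],-10,1],[[0,0,0],-10,1],[[0,0,0],-10,1],[[0,0,0],-10,1]]'
python3 -m crank '[[[0,0,0],-10,1],[[0,0,0],-10,1],[[0,0,0],-10,1],[[0,0,0],0,1],[[0,0,0],0,1]]'
python3 - <<'E'
from h import *
need(642,124,12,167)
for cam in("wrist","side"): near(cam,(642,124),52,[(8,70),(30,48),(52,70)],167)
s,P,rgb=toolcloud("top"); matfit(P,rgb,(669,-107.5),(124,80),76.8)
near("top",(669,-107),75,[(12,70),(30,37)],76.7);near("top",(642,124),52,[(8,70),(30,48),(52,70)],167)
p,d=vision.capture("wrist"); cv2.imwrite(f"pics/w6.png",p[:,:,::-1])
E
```

```text
time_s: 21.75
tool_pos: [639.6, 124.8, 191.0]
orientation: [-0.001, 0.365, 0.931, -0.0]
wrist_force: [-0.1, 0.6, -0.6]
grip_width: 85.5
grip_force: 0.0
time_s: 22.38
tool_pos: [640.1, 124.1, 191.3]
orientation: [-0.0, 0.116, 0.993, 0.0]
wrist_force: [-0.3, 0.1, 0.2]
grip_width: 85.1
grip_force: 0.0
t 22.38 tcp [640.1 124.1 191.3] yaw 166.7 w 85.1 | turn -0.3 then shift [ -1.9   0.3 179.3] q6 0.33
wrist (8, 70) 2325 [639.7 120.3] 59.4 37.8 -13.0 zmed 59.5
   ext [-625.1 -566.8] [-279.7 -242.8] ctr [639.5 120.5]
wrist (30, 48) 853 [639.7 120.3] 59.4 37.8 -13.0 zmed 44.7
   ext [-625.5 -566.8] [-279.9 -242.5] ctr [639.6 120.4]
wrist (52, 70) 1338 [639.4 120.5] 42.2 30.0 -12.8 zmed 62.7
   ext [-616.5 -575. ] [-276.1 -246.6] ctr [639.3 120.7]
side (8, 70) 595 [639.9 120.6] 59.5 42.2 -12.5 zmed 42.5
   ext [-624.8 -567. ] [-275.6 -241. ] ctr [638.7 117.6]
side (30, 48) 224 [639.8 120.5] 59.6 41.3 -14.4 zmed 42.4
   ext [-624.7 -567. ] [-276.3 -241. ] ctr [638.8 118. ]
side (52, 70) 173 [639.3 119.6] 42.2 28.5 -12.7 zmed 62.3
   ext [-616.8 -575.6] [-273.9 -246.2] ctr [639.4 119.3]
mat 124 [ 669.3 -107.5] 118.8 75.2 75.7
top (12, 70) 991 [ 668.8 -106.4] 100.7 54.2 76.8 zmed 44.1
   ext [ 1.7 99.4] [-701.  -648.6] ctr [ 668.3 -106.1]
top (30, 37) 252 [ 668.6 -106.5] 100.6 53.7 76.1 zmed 35.1
   ext [ 0.2 99.1] [-701.9 -648.8] ctr [ 668.6 -107. ]
top (8, 70) 410 [641.5 119.9] 58.5 37.5 -15.9 zmed 49.5
   ext [-626.  -569.5] [-279.  -243.8] ctr [641.2 120.2]
top (30, 48) 153 [641.9 120.2] 58.0 35.7 -12.8 zmed 44.5
   ext [-627.1 -569.5] [-279.1 -243.8] ctr [641.8 120.2]
top (52, 70) 201 [641.4 120.2] 44.7 27.5 -12.2 zmed 62.4
   ext [-618.9 -575.8] [-274.3 -247.9] ctr [640.8 120. ]
```

View pics/w6.png

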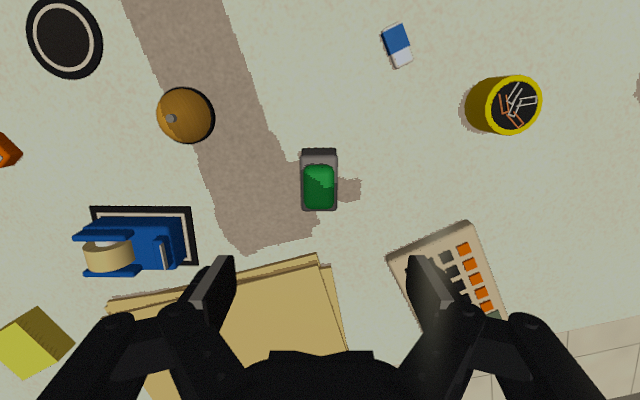

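Stamp at (319,180), centred between the fingers and clear of the folders; bell (185,115), cup (503,105), and the dispenser still on its mat at left.

```bash
python3 -m crank '[[[-0.7,-3.6,0],-0.3,1],[[0,0,40],0,1],[[0,0,45],0,1],[[0,0,45],0,1],[[0,0,35],0,1],[[0,0,14],0,1],[[0,0,6],0,1],[[0,0,0],0,1],[[0,0,0],0,-1],[[0,0,0],0,-1],[[0,0,0],0,-1],[[0,0,0],0,-1]]'
python3 -m crank '[[[0,0,0],0,-1],[[0,0,0],0,-1]]'
python3 - <<'E'
from h import *
need(640,120.4,6,167)
E
```

```text
time_s: 24.18
tool_pos: [641.3, 119.9, 7.6]
orientation: [0.001, 0.113, 0.994, 0.0]
wrist_force: [0.2, 0.4, 3.3]
grip_width: 37.2
grip_force: 60.6
time_s: 24.42
tool_pos: [641.3, 119.9, 7.6]
orientation: [0.001, 0.113, 0.994, 0.0]
wrist_force: [-0.4, 0.2, 6.3]
grip_width: 37.4
grip_force: 60.6
t 24.43 tcp [641.3 119.9   7.6] yaw 167.1 w 37.4 | turn 0.1 then shift [1.4 0.2 1.6] q6 0.31
```

```bash
python3 -m crank '[[[0,0,-20],0,-1],[[0,0,-40],0,-1],[[0,0,-45],0,-1],[[0,0,-30],-1.6,-1],[[16,16,-15],0,-1],[[30,30,0],0,-1],[[33,32,0],0,-1],[[33,32,0],0,-1],[[30,30,0],0,-1],[[12,12,0],0,-1],[[0,0,0],0,-1],[[0,0,0],0,-1]]'
cat > held.py <<'E'
from h import *
import sys
def run(mat,dims,yaw,col,zlo):
    s,P,rgb=toolcloud(); need(*mat,12,yaw,s); z0=s["tool_pos"][2]
    matfit(P,rgb,np.array(mat),dims,yaw)
    q=s["orientation"];M=R.from_quat([q[1],q[2],q[3],q[0]]).as_matrix(); T=(P-s["tool_pos"])@M
    m=(abs(T[:,2]-z0+3)<5)&(rgb.max(1)<75)&(abs(T[:,1])<60)&(T[:,0]>55)&(T[:,0]<190)
    k=T[m]; print("mat tool",rect(k),np.percentile(k,[.5,99.5],axis=0).round(1)[:,:2])
    b=T[(T[:,2]>-60)&(T[:,2]<zlo)&(abs(T[:,1])<35)&(T[:,0]<70)&(T[:,0]>14)&col(rgb)]
    for a,c in((-60,-30),(-30,zlo),(-10,zlo)):
        k=b[(b[:,2]>a)&(b[:,2]<c)]
        if len(k)>30: print("obj",a,c,len(k),rect(k),np.percentile(k,[1,99],axis=0).round(1)[:,:2])
    p,d=vision.capture("wrist"); cv2.imwrite(f"pics/{sys.argv[1]}.png",p[:,:,::-1])
E
python3 - w7 <<'E'
from held import *
run((402.3,322.5),(84,62),168.7,lambda c:c.max(1)>0,20)
E
```

```text
time_s: 25.92
tool_pos: [519.7, 298.2, 156.1]
orientation: [-0.0, 0.099, 0.995, -0.0]
wrist_force: [0.3, -0.8, -1.1]
grip_width: 37.9
grip_force: 60.3
t 25.93 tcp [519.7 298.2 156.1] yaw 168.6 w 37.9 | turn -0.1 then shift [119.9   0.8 144.1] q6 0.61
mat 5352 [400.9 321.2] 83.2 61.4 -11.1
mat tool (array([121.1,  -0.8]), 83.2, 61.4, -0.3) [[ 79.6 -31.2]
 [162.   29.4]]
obj -60 -30 6394 (array([22.7,  1.1]), 52.7, 17.4, -90.0) [[ 14.2 -18.2]
 [ 30.8  17.5]]
obj -30 20 2183 (array([28.9, -0.4]), 38.2, 4.7, 89.9) [[ 28.1 -18.7]
 [ 31.1  17.8]]
obj -10 20 752 (array([29. , -0.4]), 38.2, 4.7, 89.7) [[ 28.1 -19. ]
 [ 31.1  18. ]]
```

View pics/w7.png

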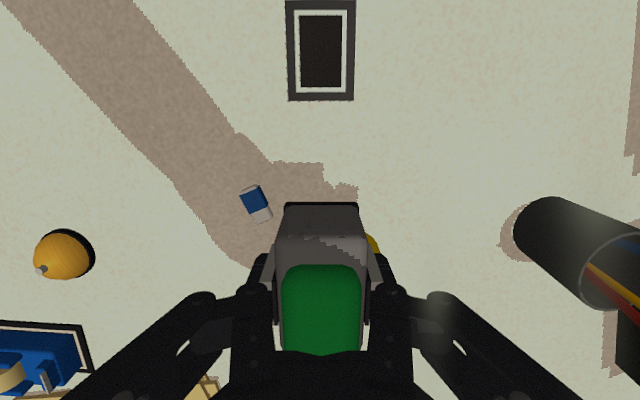

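Stamp held squarely, mat dead ahead at (320,50) fully visible; pencil cup at right (600,250) stays clear.

```bash
python3 -m crank '[[[20,-0.3,0],-0.3,-1],[[35,0,0],0,-1],[[35,0,0],0,-1],[[22,0,10],0,-1],[[7.2,0,30],0,-1],[[0,0,40],0,-1],[[0,0,35],0,-1],[[0,0,17],0,-1],[[0,0,7],0,-1],[[0,0,2],0,-1],[[0,0,0],0,-1],[[0,0,0],0,-1]]'
python3 - <<'E'
from h import *
x=np.radians(168.6); need(519.7+119.2*np.cos(x)-.3*np.sin(x),298.2+119.2*np.sin(x)+.3*np.cos(x),10.6,168.9)
E
```

```text
time_s: 27.52
tool_pos: [403.1, 322.1, 16.4]
orientation: [0.001, 0.096, 0.995, 0.0]
wrist_force: [0.7, 0.9, -0.7]
grip_width: 37.2
grip_force: 60.3
t 27.52 tcp [403.1 322.1  16.4] yaw 168.9 w 37.2 | turn 0.0 then shift [ 0.2 -0.7  5.8] q6 0.74
```

```bash
python3 -m crank '[[[0.2,-0.6,3],0,-1],[[0,0,1.5],0,-1],[[0,0,1],0,-1],[[0,0,0],0,-1],[[0,0,0],0,-1]]'
python3 - <<'E'
from h import *
x=np.radians(168.6); need(519.7+119.2*np.cos(x)-.3*np.sin(x),298.2+119.2*np.sin(x)+.3*np.cos(x),10.6,168.9)
E
```

```text
time_s: 28.15
tool_pos: [401.8, 321.1, 10.5]
orientation: [-0.0, 0.096, 0.995, -0.0]
wrist_force: [-2.5, -0.6, 6.1]
grip_width: 37.6
grip_force: 61.0
t 28.15 tcp [401.8 321.1  10.5] yaw 169.0 w 37.6 | turn 0.1 then shift [-0.9  0.5 -0.1] q6 0.74
```

```bash
python3 -m crank '[[[0,0,0],0,0],[[0,0,0],0,1],[[0,0,0],0,1],[[0,0,0],0,1],[[0,0,-30],0,1],[[0,0,-50],0,1],[[0,0,-60],0,1],[[0,0,-50],0,1],[[0,0,0],0,1],[[0,0,0],0,1]]'
python3 - <<'E'
from h import *
s,P,rgb=toolcloud("wrist"); need(606,321,12,168.9,s)
matfit(P,rgb,(402,322),(84,62),168.9)
for lo,hi in((12,70),(35,51),(55,70)):
    q=P[(P[:,2]>lo)&(P[:,2]<hi)&(np.hypot(P[:,0]-402,P[:,1]-322)<50)]; print(lo,rect(q))
for cam in("top","side","wrist"): near(cam,(606,320),45,[(10,60),(40,60)])
p,d=vision.capture("wrist"); cv2.imwrite(f"pics/w8.png",p[:,:,::-1])
E
```

```text
time_s: 29.4
tool_pos: [401.8, 321.0, 199.4]
orientation: [-0.0, 0.096, 0.995, -0.0]
wrist_force: [-0.0, -0.2, -0.0]
grip_width: 85.0
grip_force: 0.0
t 29.4 tcp [401.8 321.  199.4] yaw 168.9 w 85.0 | turn 0.0 then shift [-200.4   39.3  187.4] q6 0.74
mat 1177 [399.6 320.6] 82.4 61.6 -11.0
12 (array([399.8, 320.1]), 60.6, 37.8, -10.5)
35 (array([399.8, 320.1]), 60.6, 37.8, -10.5)
55 (array([399.2, 320.6]), 42.6, 29.4, -11.8)
top (10, 60) 489 [608.7 316.7] 54.9 54.3 1.2 zmed 44.6
top (40, 60) 406 [608.8 316.8] 54.6 54.5 -0.4 zmed 45.2
side (10, 60) 406 [606.9 314.7] 55.0 53.9 -7.7 zmed 41.9
side (40, 60) 217 [607.1 315.9] 55.2 52.6 70.3 zmed 45.4
wrist (10, 60) 1836 [602.4 317.7] 56.0 48.2 83.9 zmed 44.4
wrist (40, 60) 1202 [602.5 317.3] 55.3 48.0 83.9 zmed 45.0
```

View pics/w8.png

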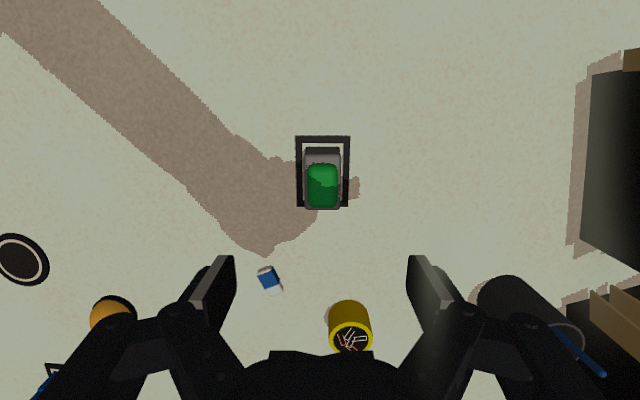

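Stamp stands within its outline at (322,178), white line visible on three sides; the cup at (350,328) is behind.

```bash
python3 -m crank '[[[-20,3,0],0,1],[[-40,7,0],0,1],[[-45,8,0],0,1],[[-45,8,0],0,1],[[-38,7,0],0,1],[[-14.7,2.2,20],0,1],[[0,0,40],0,1],[[0,0,30],0,1],[[0,0,10],0,1],[[0,0,0],0,1],[[0,0,0],0,1]]'
python3 - <<'E'
from h import *
need(607.5,316.5,7,168.9)
near("wrist",(606,317),45,[(10,60),(40,60)])
E
```

```text
time_s: 31.02
tool_pos: [608.4, 317.3, 101.6]
orientation: [0.001, 0.096, 0.995, 0.001]
wrist_force: [0.7, -0.3, 1.1]
grip_width: 85.8
grip_force: 0.0
t 31.02 tcp [608.4 317.3 101.6] yaw 169.0 w 85.8 | turn 0.1 then shift [ 0.7 -1.  94.6] q6 0.58
wrist (10, 60) 4920 [607.5 316.8] 55.1 55.1 -28.8 zmed 45.1
wrist (40, 60) 4354 [607.6 317. ] 55.0 55.0 51.9 zmed 45.2
```

```bash
python3 -m crank '[[[0.7,-0.6,30],0,1],[[0,0,35],0,1],[[0,0,20],0,1],[[0,0,8],0,1],[[0,0,0],0,1],[[0,0,0],0,-1],[[0,0,0],0,-1],[[0,0,0],0,-1],[[0,0,0],0,-1],[[0,0,0],0,-1]]'
python3 - <<'E'
from h import *
need(607.5,316.5,7,168.9)
E
```

```text
time_s: 32.33
tool_pos: [608.2, 317.0, 8.8]
orientation: [0.001, 0.096, 0.995, 0.001]
wrist_force: [-0.7, -0.8, 6.1]
grip_width: 54.4
grip_force: 64.1
t 32.33 tcp [608.2 317.    8.8] yaw 169.0 w 54.4 | turn 0.1 then shift [ 0.6 -0.6  1.8] q6 0.58
```

```bash
python3 -m crank '[[[0,0,-20],0,-1],[[0,0,-40],0,-1],[[0,0,-45],0,-1],[[0,0,-35],0,-1],[[-2,-20,-10],0,-1],[[-3,-38,0],0,-1],[[-3,-42,0],0,-1],[[-3,-42,0],0,-1],[[-3,-42,0],0,-1],[[-3,-42,0],0,-1],[[-3,-42,0],0,-1],[[-3,-42,0],0,-1]]'
python3 -m crank '[[[-3,-42,0],0,-1],[[-3,-42,0],0,-1],[[-3,-33,0],0,-1],[[-1.7,-14.6,0],0,-1],[[0,0,0],0,-1],[[0,0,0],0,-1]]'
python3 - w9 <<'E'
from held import *
run((443,-100.6),(84,84),168.9,lambda c:(c[:,0]>c[:,2]+30),30)
E
```

```text
time_s: 33.83
tool_pos: [567.7, 5.4, 155.2]
orientation: [-0.002, 0.097, 0.995, -0.0]
wrist_force: [0.4, -0.2, -0.9]
grip_width: 54.4
grip_force: 63.4
time_s: 34.58
tool_pos: [554.9, -122.4, 156.7]
orientation: [-0.0, 0.096, 0.995, 0.0]
wrist_force: [-0.4, 0.2, -1.5]
grip_width: 55.0
grip_force: 63.5
t 34.58 tcp [ 554.9 -122.4  156.7] yaw 169.0 w 55.0 | turn 0.1 then shift [114.   -0.2 144.7] q6 -0.14
mat 5227 [ 440.8 -100.7] 78.6 78.4 -44.0
mat tool (array([116. ,  -0.6]), 78.6, 78.4, 33.0) [[ 77.9 -38.4]
 [154.3  37.9]]
obj -60 -30 2194 (array([21.2,  0.3]), 47.3, 14.2, 90.0) [[ 14.3 -22.1]
 [ 27.7  22.3]]
obj -30 30 2774 (array([21.2,  0.1]), 47.8, 14.2, -89.9) [[ 14.6 -22.9]
 [ 28.   23.2]]
obj -10 30 1025 (array([21.1, -0. ]), 47.5, 14.2, -89.9) [[ 14.8 -22.9]
 [ 27.9  23. ]]
```

View pics/w9.png

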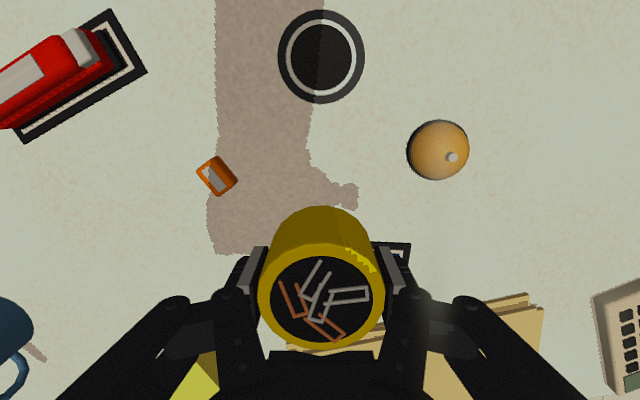

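Cup held at (320,300), its mat ahead at (321,57); bell (437,150) and sharpener (217,176) are well to each side of the path.

```bash
python3 -m crank '[[[20,-0.6,0],0,-1],[[35,0,0],0,-1],[[35,0,0],0,-1],[[20,0,10],0,-1],[[5.7,0,30],0,-1],[[0,0,40],0,-1],[[0,0,35],0,-1],[[0,0,17],0,-1],[[0,0,6],0,-1],[[0,0,2],0,-1],[[0,0,0],0,-1],[[0,0,0],0,-1]]'
python3 - <<'E'
from h import *
x=np.radians(169); need(554.9+115.7*np.cos(x)-.6*np.sin(x),-122.4+115.7*np.sin(x)+.6*np.cos(x),11.8,169)
E
```

```text
time_s: 36.17
tool_pos: [442.4, -102.1, 17.9]
orientation: [0.001, 0.096, 0.995, -0.0]
wrist_force: [-0.2, -0.7, -0.5]
grip_width: 54.3
grip_force: 63.5
t 36.17 tcp [ 442.4 -102.1   17.9] yaw 169.0 w 54.3 | turn -0.0 then shift [1.4 1.  6.1] q6 -0.17
```

```bash
python3 -m crank '[[[0.8,0.8,3],0,-1],[[0,0,1.8],0,-1],[[0,0,1],0,-1],[[0,0,0],0,-1],[[0,0,0],0,-1]]'
python3 - <<'E'
from h import *
x=np.radians(169); need(554.9+115.7*np.cos(x)-.6*np.sin(x),-122.4+115.7*np.sin(x)+.6*np.cos(x),11.8,169)
E
python3 -m crank '[[[0,0,0],0,0],[[0,0,0],0,1],[[0,0,0],0,1],[[0,0,0],0,1],[[0,0,-30],0,1],[[0,0,-50],0,1],[[0,0,-60],0,1],[[0,0,-50],0,1],[[0,0,0],0,1],[[0,0,0],0,1]]'
python3 - <<'E'
from h import *
s,P,rgb=toolcloud("wrist"); need(443,-100,12,169,s)
matfit(P,rgb,(442,-101),(84,84),169)
for lo,hi in((12,70),(40,70)):
    q=P[(P[:,2]>lo)&(P[:,2]<hi)&(np.hypot(P[:,0]-442,P[:,1]+101)<45)]; print(lo,rect(q))
p,d=vision.capture("wrist"); cv2.imwrite("pics/w10.png",p[:,:,::-1])
E
```

```text
time_s: 36.8
tool_pos: [440.8, -100.9, 11.8]
orientation: [-0.0, 0.096, 0.995, -0.0]
wrist_force: [-2.2, 0.6, 6.4]
grip_width: 54.5
grip_force: 64.3
t 36.8 tcp [ 440.8 -100.9   11.8] yaw 169.0 w 54.5 | turn -0.0 then shift [-0.4  0.  -0. ] q6 -0.17
time_s: 38.05
tool_pos: [440.8, -100.8, 200.7]
orientation: [-0.0, 0.096, 0.995, 0.0]
wrist_force: [0.7, -0.1, 0.3]
grip_width: 85.4
grip_force: 0.0
t 38.05 tcp [ 440.8 -100.8  200.7] yaw 168.9 w 85.4 | turn -0.1 then shift [ -2.    1.2 188.7] q6 -0.17
mat 849 [434.  -98.3] 78.8 67.9 72.3
12 (array([ 439. , -101.1]), 54.8, 54.7, -9.5)
40 (array([ 439. , -101.1]), 54.8, 54.7, -9.5)
```

View pics/w10.png

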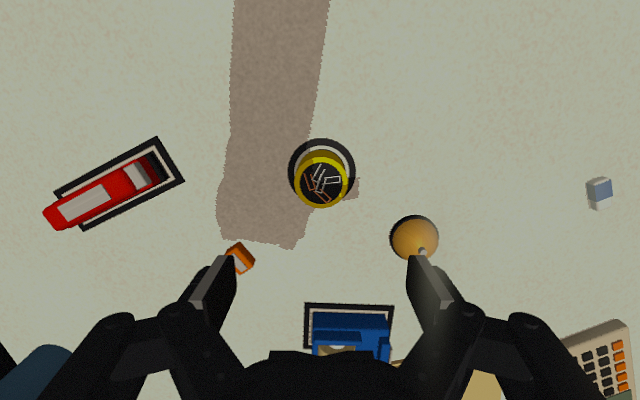

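Cup sits in its ring at (322,178), bell (414,237) and sharpener (240,257) look untouched. I back the arm off and check everything from the fixed cameras.

```bash
python3 -m crank '[[[6,-20,0],0,1],[[12,-38,0],0,1],[[12,-41,0],0,1],[[12,-41,0],0,1],[[12,-41,0],0,1],[[12,-41,0],0,1],[[12,-41,0],0,1],[[12,-41,0],0,1],[[12,-41,0],0,1],[[12,-41,0],0,1],[[12,-38,0],0,1],[[12,-38,0],0,1]]'
python3 - <<'E'
from h import *
for cam in("top","side"):
    p,d=vision.capture(cam); cv2.imwrite(f"pics/{cam}11.png",p[:,:,::-1])
    for n,xy,r,y in(("stapler",(411,-344.5),85,104),("disp",(669,-107),75,76.8),("stamp",(402,322),50,169),("cup",(442,-101),45,0),("bell",(545,-3),42,0),("sharp",(528,-222),30,22)):
        print(n); near(cam,xy,r,[(9,70)],y,(p,d))
    P=cloud(vision.calibration(cam),d,d>0); rgb=p[d>0].astype(int)
    for xy,dm,y in(((411,-344.5),(156,60),104),((669,-107),(124,80),76.8),((402,322),(84,62),169),((442,-101),(84,84),0)): matfit(P,rgb,np.array(xy),dm,y)
t=cv2.imread("pics/top11.png"); cv2.imwrite("pics/crop11.png",cv2.resize(t[120:270,160:500],(782,345),interpolation=cv2.INTER_CUBIC))
s=cv2.imread("pics/side11.png"); cv2.imwrite("pics/crops11.png",cv2.resize(s[120:400,140:540],(800,560),interpolation=cv2.INTER_CUBIC))
E
```

```text
time_s: 39.65
tool_pos: [215.9, -527.9, 199.1]
orientation: [-0.001, 0.096, 0.995, 0.002]
wrist_force: [0.0, -0.1, 0.1]
grip_width: 85.7
grip_force: 0.0
stapler
top (9, 70) 817 [ 408.5 -343.7] 129.6 45.1 -76.2 zmed 48.8
   ext [-492.8 -370. ] [-335.4 -300.5] ctr [ 412.9 -341.7]
disp
top (9, 70) 993 [ 668.4 -106.5] 100.7 54.7 76.2 zmed 44.1
   ext [ 0.3 98.2] [-700.8 -648.9] ctr [ 668.3 -106.1]
stamp
top (9, 70) 519 [402.6 319.1] 61.8 39.4 -8.4 zmed 50.5
   ext [-364.5 -304.4] [-407.3 -371.5] ctr [402.6 318.4]
cup
top (9, 70) 452 [ 443.6 -100.4] 54.8 54.5 46.9 zmed 48.1
   ext [418.3 470.1] [-126.1  -73.4] ctr [444.2 -99.8]
bell
top (9, 70) 404 [547.3  -1.6] 57.0 56.6 1.4 zmed 26.3
   ext [521.1 572.3] [-27.7  24.1] ctr [546.7  -1.8]
sharp
top (9, 70) 142 [ 530.5 -222.1] 33.7 24.4 23.1 zmed 19.2
   ext [392.  424.9] [-416.3 -392.7] ctr [ 530.3 -222. ]
mat 270 [ 412.3 -344.5] 154.1 56.8 -75.8
mat 226 [ 670.2 -107.7] 120.1 77.3 76.0
mat 188 [403.2 319.8] 81.4 57.7 -9.7
mat 131 [ 443.5 -100.4] 73.5 71.8 1.4
stapler
side (9, 70) 2496 [ 409.7 -345.8] 132.0 34.0 -75.0 zmed 47.9
   ext [-498.4 -372.7] [-328.9 -298.3] ctr [ 409.6 -346.8]
disp
side (9, 70) 1378 [ 666.6 -106.1] 102.5 56.7 76.7 zmed 39.2
   ext [-1.8 97.3] [-699.2 -645.7] ctr [ 665.6 -107.1]
stamp
side (9, 70) 654 [400.9 318.2] 60.2 39.9 -7.6 zmed 46.0
   ext [-361.9 -303.1] [-403.9 -370.6] ctr [400.3 316.7]
cup
side (9, 70) 843 [ 440.4 -102.1] 55.1 55.1 21.5 zmed 47.6
   ext [413.3 466. ] [-128.7  -76.6] ctr [ 439.7 -102.6]
bell
side (9, 70) 412 [542.3  -6.5] 54.3 47.0 -39.4 zmed 24.8
   ext [518.6 567.9] [-30.7  16.3] ctr [543.3  -7.2]
sharp
side (9, 70) 219 [ 527.1 -222.7] 34.5 24.0 24.9 zmed 19.9
   ext [388.7 422.2] [-415.9 -392.3] ctr [ 527.3 -222.8]
mat 733 [ 409.8 -344.5] 155.2 60.3 -75.9
mat 326 [ 668.5 -108.4] 124.2 81.6 76.2
mat 200 [401.  318.9] 82.7 61.4 -10.9
mat 275 [ 435.4 -107.1] 78.7 63.4 -42.2
```

View pics/crop11.png

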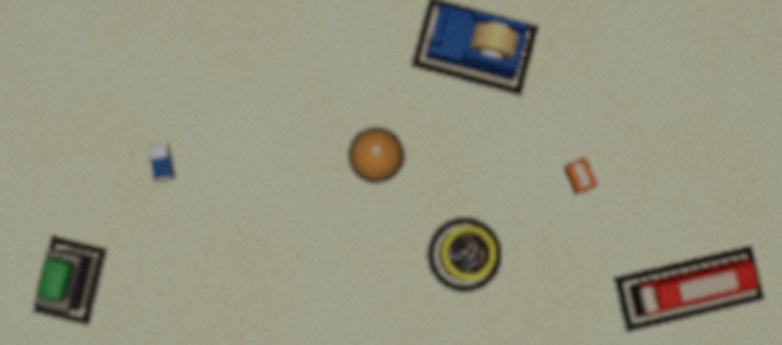

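View pics/crops11.png

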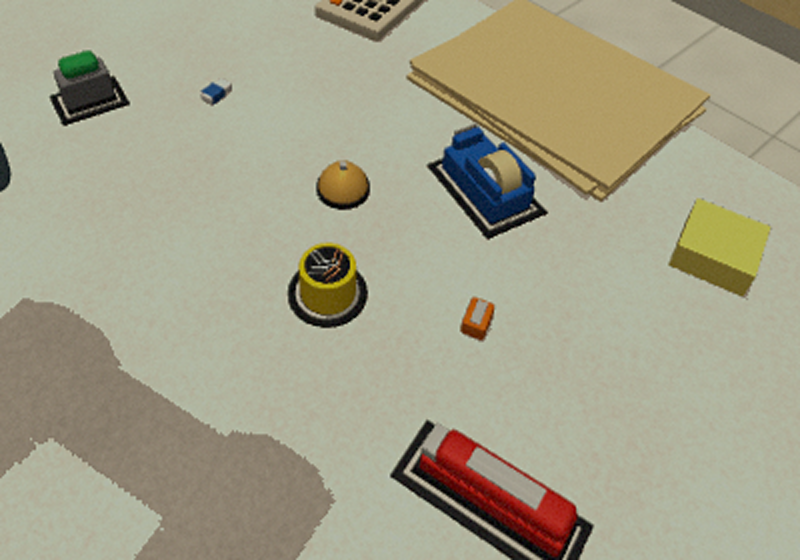

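The top crop shows all four things inside their outlines, with the black margin visible round each: dispenser (477,45), stamp (68,280), cup (465,253), stapler (690,288). The side crop shows all four standing upright. The bell and sharpener have not moved: the top camera puts them within about 1 mm of where they started.

```bash
python3 -c "
from rig import ticket; print(ticket.job_done())"
```

```text
the job is handed in; nothing more can be done
None
```

The stapler, tape dispenser, stamp and clip cup are each upright and released on their own mats, centred to about 1–2 mm (the dispenser is furthest off, at about 2–3 mm); the bell and sharpener were not moved, and the job was handed in at about 40 s.

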